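# Park the index plunger and draw back the tube stop on a welding fixture

## Task

Free the end stop of the tube welding fixture: pull its sprung plunger up by the black T-handle, twist it clockwise and feel for the red rest notch without wrenching or pressing it hard, let it down into the notch and let go so that it stays up by itself. Then draw the stop bar back by its red post, gently, all the way to the rubber buffer, and leave it there. Leave the tube in its V-blocks and do not disturb the other things on the bench.

Things in the scene. Friction and masses are not known exactly. Their poses are not given: they have to be found in the camera images.
- fixture: blue steel base plate fixed to the bench, 12 mm thick. Origin on the bench under the vertical plunger axis; x across the plate, y along plate and tube (+y to the tube), z up. In this frame: plate x -65..65, y -240..360 mm; plunger housing x +-30, y +-30, to z 50 mm, with a collar 86 mm across to z 64 mm; V-blocks at y 150 and 290 mm, to z 59 mm
- buffer (a point): middle of the face of the rubber buffer that ends the stop bar's travel; fixed on the fixture at its y -200 mm, 27 mm above the bench; the buffer is 50 mm wide and its top is at 42 mm
- plunger_axis (a point): on the plunger axis at the collar's top face, 64 mm high, axes as the fixture. Castellations stand on the collar: working slot at +x; then, clockwise, a steel tooth and a yellow segment with the red-floored rest notch, crown at equal height before and after it, then steel again. The segment is clamped at a different, unmeasured angle each time: notch middle 42 to 76 deg clockwise of the slot; play about 1.6 deg (1 mm) each way
- plunger: the whole plunger: stem, orange cross-pin, T-handle. Origin on its axis at bench height, axes as the fixture, does not move. Spring pulls down 7.5 N (lift 0) to 12.5 N (lift 20 mm), weight 1.5 N more, damped 40 N per m/s. The pin, 5 mm square, reaches 41 mm from the axis and rides over the castellations; lift 14 mm passes the crown, notch floor holds it at 10 mm. The stem locks the stop bar below 7 mm lift
- handle_grip (a point): centre of the black T-handle's bar, on the plunger axis, 115 mm above the bench at lift 0; lifts and turns with it. Bar 42 mm long (point x, towards the cross-pin and the orange mark), 12 mm thick (point y, the way to pinch it), 30 mm high (15 up and down). A 16 mm round neck under it. The crown's top is 79 mm above the bench
- plunger_lift (a joint): lift of the plunger in m: 0 down in the slot, over 0.014 pin clear of the crown, 0.020 end of travel, about 0.010 parked in the rest notch
- handle_turn (a joint): turn of the T-handle in rad, clockwise seen from above: 0 in the slot (pin along fixture +x); hardly any friction; notch middle between 0.74 and 1.32; end of travel 1.65
- stop_bar (a joint): travel of the stop bar in m: 0 pinned, grows as it slides to the fixture's -y; 0.060 against the rubber buffer; about 4 N of sliding friction
- post_grip (a point): on the axis of the stop bar's red upright post, 80 mm above the bench (post 18 mm round, top at 100 mm, bar top at 30 mm), at the start 115 mm to the fixture's -y of the plunger axis; moves with the bar. Bar aluminium, 24 mm wide, with a steel stop plate 50 x 8 mm, top at 80 mm, at its tube end
- tube: steel tube 40 mm across, 240 mm long, about 0.7 kg, lying loose in the V-blocks along the fixture's y; origin at its underside, mid length
- collar: loose steel collar 48 mm across, 22 mm high, by the fixture; origin under its centre; leave alone
- wrench: loose wrench on the bench by the fixture; leave alone
- lug_a: loose bare-steel forged lug, 70 x 32 x 12 mm, by the fixture; leave alone
- lug_b: loose bare-steel forged lug, 70 x 32 x 12 mm, by the fixture; leave alone
- tin: blue and green tin, 90 mm across, 60 mm high; leave alone
- hammer: small hammer lying at the right of the bench; leave alone

How it is judged:
By the outcome, as a careful person would: the job done as asked, in the order asked, and still so for the second after the job is handed in, with the robot touching nothing.
It also fails if it takes over 70 s, if anything falls off the work surface, if the arm or the gripper's body presses on something with over 40 N, if the wrist force passes 120 N, or if a joint passes its speed limit or range.

## Robot

A 6-joint arm with a two-finger parallel gripper is mounted at the origin on the work surface. World frame = base frame: x ahead of the robot, y to its left, z up, the work surface at z = 0. Lengths are in m, angles in rad, forces in N, time in s.
With the tool pointing down it reaches from about 0.25 to 0.8 m from the base axis. Payload 3.9 kg.
Tool frame: the origin (TCP) lies midway between the tips of the shut fingers; the grasp point (between the pads) lies 19 mm behind it; z points along the fingers, y is the direction in which the jaws open and shut (so a half turn about z gives the same grasp; the last joint's range is limited). The gripper opens to 85 mm and grips with 20 to 120 N. Pads are 22 mm wide; open, the fingers measure 114 mm over their backs; the gripper's body (76 mm by 85 mm) begins 54 mm behind the grasp point. The pads swing forward as they close: fully open they stand 13 mm farther back than shut.
Start: joints at [-1.329, 0.26, -0.138, 1.173, 0, 1.571], TCP at [0.126, -0.51, 0.231] pointing down, gripper open.
Joint ranges: [-2.78, 2.78], [-0.83, 1.72], [-1.28, 1.37], [-1.9, 2.12], [-1.57, 1.48], [-3.14, 3.14]. Speed limits (rad/s): [2.57, 2.57, 3.14, 3.14, 3.14, 3.14].

## Interface

Orientations are given as a 3x3 rotation matrix whose columns are the frame's x, y, z axes.
In Python, from rig import r gives the robot as it stands.
- The arm moves only by the tool servo_tool, never from a script. Its argument "series" is a list of rows, each an object with "linear": the shift along the tool's x, y, z in cm, a list of three; "angular": the turn, a rotation vector about the tool's x, y, z in rad, a list of three; "hand": the closure in counts, from 0 (fully open) to 255 (shut). In form: [{"linear": [tx, ty, tz], "angular": [wx, wy, wz], "hand": hand}, ...]. A call has 1 to 20 rows; each row shifts and turns the commanded pose from where the row before left it, along the tool's axes as they then stand; what a row does not reach is not made up. A row lasts 1/12 s, in which the tool goes at most 41.7 mm and 7.16 degrees, less where a joint would pass 70% of its speed; a pose out of reach is approached as far as the arm can. A call is refused whole if a number of a shift passes 4.17 or a number of a turn 0.125, either way. A call with a gripper value outside its range is refused whole. The fingers move at their own pace and stop on an object; "grip_force" is the grip in N (left out, the last holds). Time passes only in rows, so rows that do not move let the fingers close. It gives the time, the measured TCP pose, the force and the opening at its end, in the units of the state.
- r.sense(): the state, without advancing time (a new reading comes with each control period).
- r.grab_frame(name): name is "scene" or "side" or "wrist"; returns (picture, depth): 420x560x3 uint8, blue, green, red; 420x560 float32, m along the optical axis (not along the pixel's ray), 0 where there is no reading.
- r.calibration(name): a dict with "mtx" (3x3 intrinsics, pixels), "distortion" ([k1, k2, p1, p2, k3] as OpenCV has them; the pictures are not rectified), "view" (4x4, takes a point from world to camera coordinates). Camera axes: x right, y up, looking along -z (the intrinsics and any distortion apply to the point x, -y, -z); pixel columns grow to the right and rows downward; lengths in m; the calibration is good to about 2 mm. A picture is of the moment at which its call begins: read the wrist's pose just before it. calibration takes no time and is no camera call; for the wrist camera it gives the pose at the moment of the call.
- r.close_job(): hands the job in, once; it reports no verdict.
Trained networks look in the newest picture that a camera, given by its name, has taken for a name from the list of things; names that differ only in an ending like _2 or _b are one class to them, and where a whole thing is asked for, a point or a joint stands for the part that bears it (a point fixed in the world has none). Each returns a list of dicts, best first, with "conf" (0 to 1); they miss things now and then, are a little off and sometimes report something else, mostly with a low value. They report only what shows in the picture. A call takes as long as a camera call.
- r.silhouettes(name, camera): "mask" (420x560 bool, what is visible of it) and "box" ([left, top, right, bottom] in pixels, round what is visible of it).
The state is a dict: "time_s": time; "joints": joint angles; "joint_vel": joint speeds; "tau": joint torques, N m; "ee_pos": TCP position; "eef_rot": TCP orientation; "contact_force": force on the tool from outside, world axes, zero at the start; "ft_torque": the same for the moment, N m; "grip_width": finger opening in m.
Only numpy, scipy, OpenCV 4.12 (cv2) and the standard library are available. Lean on these libraries where they do the work, as an engineer would, in place of code of your own. Each camera call takes 0.05 s, during which the arm holds its last target.

## Working session

There is one attempt and no reset: what is moved stays moved. The work goes in short steps, Python scripts to look and compute and a tool call to move; the robot and the scene stay as the last step left them, time stands still between calls to the robot, and variables do not carry over. Pictures are saved under pics/ and viewed, and the job is handed in when it is done.

Besides the shell and the picture viewer there is one more tool, called after "Emit:" by a JSON object that holds its "op" and its "data", one argument or row to a line. servo_tool: Moves the arm, as the interface text tells. Its arguments: {"type":"object","properties":{"series":{"type":"array","items":{"type":"object","properties":{"linear":{"type":"array","items":{"type":"number"}},"angular":{"type":"array","items":{"type":"number"}},"hand":{"type":"number"}}}},"grip_force":{"type":"number"}},"required":["series"]}

```bash
ls; mkdir -p pics
python3 - <<'E'
from rig import r
import cv2,numpy as np
s=r.sense()
for k,v in s.items(): print(k,np.round(v,3).tolist())
for c in ["scene","side","wrist"]:
    im,d=r.grab_frame(c); cv2.imwrite(f"pics/a_{c}.png",im); np.save(f"pics/a_{c}.npy",d)
    k=r.calibration(c); print(c,np.round(k["mtx"],1).tolist(),k["distortion"],np.round(k["view"],3).tolist())
E
```

```text
pics
time_s 0.0
joints [-1.329, 0.261, -0.139, 1.173, -0.0, 1.571]
joint_vel [-0.0, 0.001, 0.0, -0.0, 0.001, 0.0]
tau [0.001, -40.568, 25.392, 0.019, 0.0, 0.0]
ee_pos [0.126, -0.509, 0.23]
eef_rot [[0.971, 0.239, -0.0], [0.239, -0.971, 0.002], [-0.0, -0.002, -1.0]]
contact_force [-0.071, -0.768, -0.231]
ft_torque [0.024, -0.015, -0.001]
grip_width 0.086
scene [[514.3, 0.0, 278.6], [0.0, 514.3, 210.7], [0.0, 0.0, 1.0]] [-0.00628377  0.          0.          0.          0.        ] [[-0.458, 0.889, -0.018, 0.275], [-0.605, -0.296, 0.739, 0.251], [0.651, 0.349, 0.674, -1.706], [0.0, 0.0, 0.0, 1.0]]
side [[538.0, 0.0, 274.1], [0.0, 538.0, 212.6], [0.0, 0.0, 1.0]] [-0.18392769  0.          0.          0.          0.        ] [[-0.9, -0.435, 0.014, 0.473], [0.299, -0.596, 0.746, -0.243], [-0.316, 0.675, 0.666, -1.236], [0.0, 0.0, 0.0, 1.0]]
wrist [[366.7, 0.0, 284.3], [0.0, 366.7, 209.7], [0.0, 0.0, 1.0]] [-0.05736915  0.          0.          0.          0.        ] [[0.239, -0.971, -0.0, -0.525], [0.918, 0.226, -0.327, 0.043], [0.317, 0.078, 0.945, -0.381], [0.0, 0.0, 0.0, 1.0]]
```

View pics/a_scene.png

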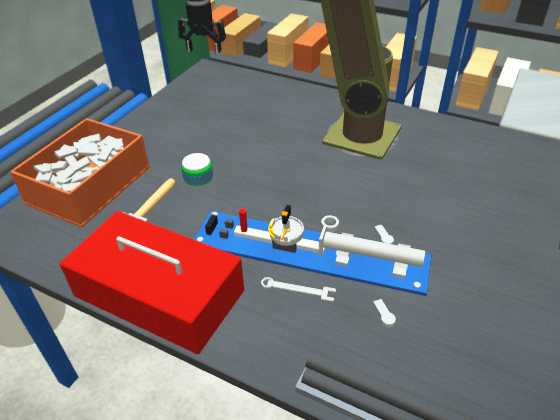

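View pics/a_side.png

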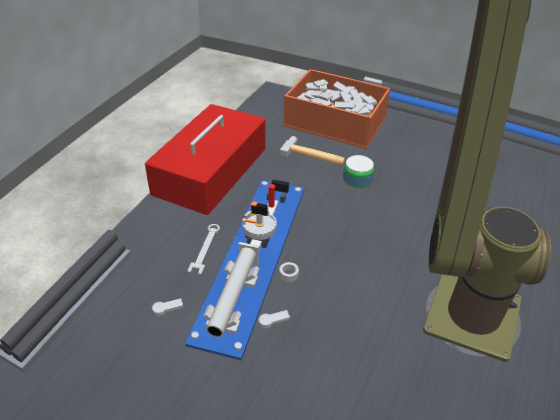

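View pics/a_wrist.png

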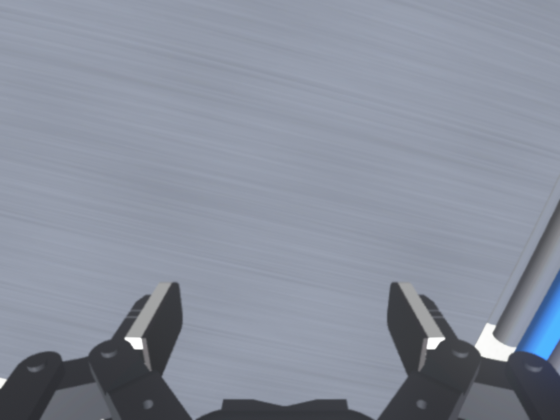

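```bash
cat > h.py <<'E'
from rig import r
import cv2,numpy as np
def cloud(cam,d):
    k=r.calibration(cam); h,w=d.shape
    u,v=np.meshgrid(np.arange(w),np.arange(h))
    p=cv2.undistortPoints(np.stack([u,v],-1).reshape(-1,1,2).astype(np.float64),k["mtx"],k["distortion"]).reshape(h,w,2)
    c=np.stack([p[...,0]*d,-p[...,1]*d,-d],-1)
    T=np.linalg.inv(k["view"]); return c@T[:3,:3].T+T[:3,3]
def proj(cam,P):
    k=r.calibration(cam); P=np.atleast_2d(P); c=P@k["view"][:3,:3].T+k["view"][:3,3]
    c=c*[1,-1,-1]
    return cv2.projectPoints(c,np.zeros(3),np.zeros(3),k["mtx"],k["distortion"])[0].reshape(-1,2)
def onplane(cam,uv,z):
    k=r.calibration(cam); p=cv2.undistortPoints(np.array(uv,float).reshape(-1,1,2),k["mtx"],k["distortion"]).reshape(-1,2)
    T=np.linalg.inv(k["view"]); dr=np.c_[p[:,0],-p[:,1],-np.ones(len(p))]@T[:3,:3].T; o=T[:3,3]
    return o+dr*((z-o[2])/dr[:,2])[:,None]
E
python3 - <<'E'
from h import *
for c in ["scene","side"]:
    im=cv2.imread(f"pics/a_{c}.png"); d=np.load(f"pics/a_{c}.npy"); P=cloud(c,d)
    hsv=cv2.cvtColor(im,cv2.COLOR_BGR2HSV)
    m=cv2.inRange(hsv,(100,150,60),(125,255,255))>0
    m&=(d>0)&(P[...,2]>-0.01)&(P[...,2]<0.03)&(np.hypot(P[...,0],P[...,1])<0.9)
    n,l,st,_=cv2.connectedComponentsWithStats(cv2.morphologyEx(m.astype(np.uint8),cv2.MORPH_CLOSE,np.ones((9,9))))
    i=1+np.argmax(st[1:,4]); mm=m&(l==i); 
    v,u=np.nonzero(mm); Q=onplane(c,np.c_[u,v],0.012)[:,:2]
    print(c,len(Q),np.median(P[mm][:,2]))
    rect=cv2.minAreaRect((Q*1000).astype(np.float32)); print(rect); print(cv2.boxPoints(rect))
    for n in ["fixture","plunger","handle_grip","post_grip","tube","buffer","plunger_axis"]:
        for a in r.silhouettes(n,c)[:2]:
            q=a["mask"]&(d>0); print(n,round(a["conf"],2),a["box"],np.round(np.median(P[q],0),3), np.round(P[q].min(0),3),np.round(P[q].max(0),3))
    # post: red
E
```

```text
scene 5132 0.012548857089181853
((559.0656127929688, 64.84786987304688), (137.74441528320312, 598.9039306640625), 10.481687545776367)
[[ 436.86597  346.7736 ]
 [ 545.81934 -242.13649]
 [ 681.26526 -217.07785]
 [ 572.3119   371.8322 ]]
fixture 0.96 [190.2, 209.5, 431.4, 294.3] [0.579 0.049 0.013] [ 0.437 -0.251 -0.003] [0.744 0.37  0.123]
fixture 0.17 [279.5, 203.1, 291.3, 239.0] [0.573 0.009 0.112] [ 0.43  -0.068 -0.001] [0.606 0.014 0.134]
plunger 0.78 [280.7, 204.2, 291.9, 238.9] [0.573 0.009 0.111] [ 0.546 -0.01   0.064] [0.604 0.014 0.134]
handle_grip 0.68 [279.2, 204.9, 292.6, 239.6] [0.572 0.009 0.113] [ 0.449 -0.042 -0.001] [0.603 0.014 0.134]
post_grip 0.65 [235.1, 208.9, 326.1, 256.4] [ 0.579 -0.056  0.031] [ 0.466 -0.156 -0.001] [0.604 0.107 0.104]
tube 0.95 [322.0, 231.9, 427.4, 266.7] [0.536 0.225 0.07 ] [ 0.425  0.081 -0.001] [0.569 0.341 0.081]
buffer 0.76 [195.7, 211.0, 432.3, 296.1] [0.577 0.053 0.013] [ 0.419 -0.249 -0.004] [0.742 0.37  0.121]
plunger_axis 0.72 [195.1, 210.8, 429.9, 297.6] [0.579 0.054 0.013] [ 0.437 -0.239 -0.001] [0.743 0.37  0.123]
side 4786 0.011
[... 474 characters left out ...]
0.564 0.008 0.114] [ 0.544 -0.125  0.011] [0.627 0.015 0.134]
handle_grip 0.71 [151.0, 299.8, 181.9, 316.3] [0.657 0.3   0.011] [ 0.626  0.266 -0.   ] [0.693 0.327 0.018]
post_grip 0.68 [239.5, 188.0, 279.6, 267.4] [0.571 0.031 0.055] [ 0.523 -0.156  0.013] [0.598 0.106 0.103]
tube 0.85 [204.0, 249.3, 253.8, 339.9] [0.519 0.243 0.071] [0.486 0.079 0.009] [0.589 0.343 0.08 ]
buffer 0.65 [186.9, 180.1, 305.4, 361.4] [0.532 0.145 0.013] [ 0.438 -0.248 -0.007] [0.67  0.368 0.104]
plunger_axis 0.78 [185.1, 182.0, 304.6, 359.1] [0.532 0.146 0.013] [ 0.439 -0.248 -0.003] [0.67  0.371 0.082]
plunger_axis 0.17 [259.4, 313.2, 289.4, 328.3] [0.422 0.22  0.012] [ 0.393  0.187 -0.004] [0.451 0.247 0.018]
```

Emit:
{"op": "servo_tool", "data": {
  "series": [
    {"linear": [2.0, -1.5, -1.5], "hand": 0},
    {"linear": [3.05, -2.2, -1.0], "hand": 0},
    {"linear": [3.05, -2.2, -1.0], "hand": 0},
    {"linear": [3.05, -2.2, -1.0], "hand": 0},
    {"linear": [3.05, -2.2, -1.0], "hand": 0},
    {"linear": [3.05, -2.2, -0.5], "hand": 0},
    {"linear": [3.05, -2.2, -0.5], "hand": 0},
    {"linear": [3.05, -2.2, -0.5], "hand": 0},
    {"linear": [3.05, -2.2, 0], "hand": 0},
    {"linear": [3.05, -2.2, 0], "hand": 0},
    {"linear": [3.05, -2.2, 0], "hand": 0},
    {"linear": [3.05, -2.2, 0], "hand": 0},
    {"linear": [3.05, -2.2, 0], "hand": 0},
    {"linear": [3.05, -2.2, 0], "hand": 0},
    {"linear": [3.05, -2.2, 0], "hand": 0},
    {"linear": [3.05, -2.2, 0], "hand": 0},
    {"linear": [3.05, -2.2, 0], "hand": 0},
    {"linear": [3.05, -2.2, 0], "hand": 0},
    {"linear": [1.15, -0.75, 0], "angular": [0, 0, 0], "hand": 0},
    {"linear": [0, 0, 0], "hand": 0}
  ]
}}

```text
invalid input
```

Run:
```python
from h import *
s=r.sense(); print(np.round(s["joints"],3),np.round(s["ee_pos"],4),np.round(s["eef_rot"],4).tolist(),s["time_s"])
im,d=r.grab_frame("wrist"); cv2.imwrite("pics/b_wrist.png",im); np.save("pics/b_wrist.npy",d)
th=np.radians(10.55); O=np.array([.5655,.0065,0])
R=np.array([[np.cos(th),-np.sin(th),0],[np.sin(th),np.cos(th),0],[0,0,1]])
o=im.copy()
def dots(pts,col):
    for p in proj("wrist",np.array(pts)@R.T+O):
        if abs(p).max()<2000: cv2.circle(o,tuple(int(x) for x in p),2,col,-1)
a=np.linspace(0,2*np.pi,40)
dots(np.c_[.043*np.cos(a),.043*np.sin(a),0*a+.064],(0,255,0))
dots([[x,y,.012] for x in(-.065,.065) for y in (-.24,.36)],(0,0,255))
dots([[x,y,.130] for x in(-.021,.021) for y in (-.006,.006)],(0,0,255))
dots([[0,-.115,.1],[-.025,-.2,.042],[.025,-.2,.042]],(255,0,255))
cv2.imwrite("pics/b_wrist_o.png",o)
```

```text
[-1.329  0.26  -0.138  1.173 -0.     1.571] [ 0.1257 -0.5097  0.2313] [[0.9709, 0.2394, -0.0], [0.2394, -0.9709, -0.0], [-0.0, 0.0, -1.0]] 0.85
```

View pics/b_wrist_o.png

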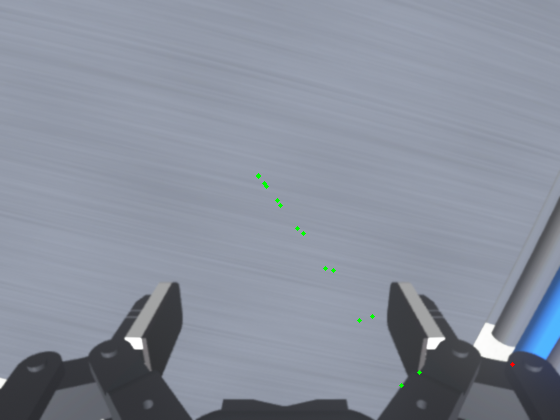

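View pics/b_wrist.png

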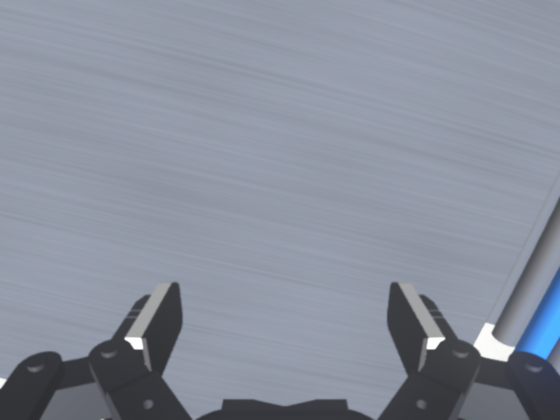

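The move was refused because the rows lacked "angular", so the picture shows only bench. I'll resend it with all fields.

Emit:
{"op": "servo_tool", "data": {
  "series": [
    {"linear": [2.0, -1.5, -1.5], "angular": [0, 0, 0], "hand": 0},
    {"linear": [3.05, -2.2, -1.0], "angular": [0, 0, 0], "hand": 0},
    {"linear": [3.05, -2.2, -1.0], "angular": [0, 0, 0], "hand": 0},
    {"linear": [3.05, -2.2, -1.0], "angular": [0, 0, 0], "hand": 0},
    {"linear": [3.05, -2.2, -1.0], "angular": [0, 0, 0], "hand": 0},
    {"linear": [3.05, -2.2, -0.5], "angular": [0, 0, 0], "hand": 0},
    {"linear": [3.05, -2.2, -0.5], "angular": [0, 0, 0], "hand": 0},
    {"linear": [3.05, -2.2, -0.5], "angular": [0, 0, 0], "hand": 0},
    {"linear": [3.05, -2.2, 0], "angular": [0, 0, 0], "hand": 0},
    {"linear": [3.05, -2.2, 0], "angular": [0, 0, 0], "hand": 0},
    {"linear": [3.05, -2.2, 0], "angular": [0, 0, 0], "hand": 0},
    {"linear": [3.05, -2.2, 0], "angular": [0, 0, 0], "hand": 0},
    {"linear": [3.05, -2.2, 0], "angular": [0, 0, 0], "hand": 0},
    {"linear": [3.05, -2.2, 0], "angular": [0, 0, 0], "hand": 0},
    {"linear": [3.05, -2.2, 0], "angular": [0, 0, 0], "hand": 0},
    {"linear": [3.05, -2.2, 0], "angular": [0, 0, 0], "hand": 0},
    {"linear": [3.05, -2.2, 0], "angular": [0, 0, 0], "hand": 0},
    {"linear": [3.05, -2.2, 0], "angular": [0, 0, 0], "hand": 0},
    {"linear": [1.15, -0.75, 0], "angular": [0, 0, 0], "hand": 0},
    {"linear": [0, 0, 0], "angular": [0, 0, 0], "hand": 0}
  ]
}}

```text
time_s: 2.57
ee_pos: [0.5668, 0.0095, 0.3003]
eef_rot: [[0.97, 0.243, 0.0], [0.243, -0.97, 0.001], [0.0, -0.001, -1.0]]
contact_force: [-0.2, -0.3, -0.2]
grip_width: 0.0855
```

```bash
cat > ov.py <<'E'
from h import *
import sys
n=sys.argv[1]; cam=sys.argv[2] if len(sys.argv)>2 else "wrist"
s=r.sense(); print(np.round(s["joints"],3),np.round(s["ee_pos"],4),np.round(s["eef_rot"],4).tolist(),s["time_s"])
im,d=r.grab_frame(cam); cv2.imwrite(f"pics/{n}.png",im); np.save(f"pics/{n}.npy",d); np.save(f"pics/{n}_P.npy",cloud(cam,d))
th=np.radians(10.55); O=np.array([.5655,.0065,0])
R=np.array([[np.cos(th),-np.sin(th),0],[np.sin(th),np.cos(th),0],[0,0,1]])
o=im.copy()
def dots(pts,col):
    for p in proj(cam,np.array(pts)@R.T+O):
        if abs(p).max()<2000: cv2.circle(o,tuple(int(x) for x in p),1,col,-1)
a=np.linspace(0,2*np.pi,40)
dots(np.c_[.043*np.cos(a),.043*np.sin(a),0*a+.064],(0,255,0))
dots([[x,y,.012] for x in(-.065,.065) for y in (-.24,.36)],(0,0,255))
dots([[x,y,.130] for x in(-.021,.021) for y in (-.006,.006)],(0,0,255))
dots([[0,-.115,.1],[-.025,-.2,.042],[.025,-.2,.042]],(255,0,255))
cv2.imwrite(f"pics/{n}_o.png",o)
E
python3 ov.py c
```

```text
[1.600e-02 3.160e-01 1.210e-01 1.375e+00 1.000e-03 2.912e+00] [0.5668 0.0095 0.3003] [[0.9699, 0.2433, 0.0], [0.2433, -0.9699, 0.0005], [0.0002, -0.0005, -1.0]] 2.5667
```

View pics/c_o.png

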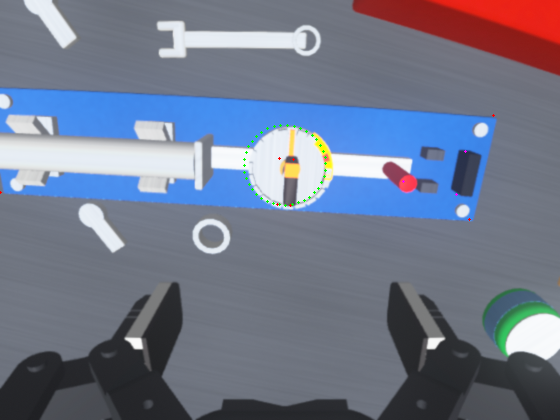

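View pics/c.png

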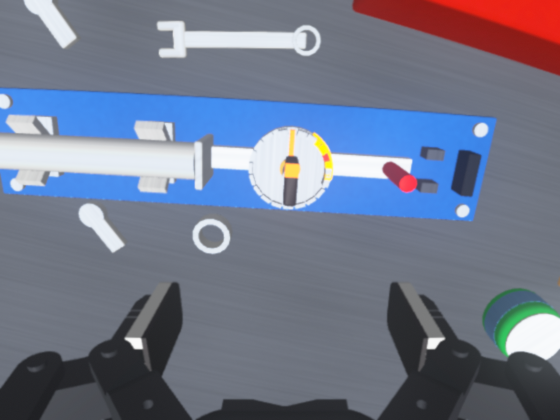

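Run:
```python
import cv2
im=cv2.imread("pics/c.png")[110:225,230:350]; cv2.imwrite("pics/c_z.png",cv2.resize(im,None,fx=5,fy=5,interpolation=cv2.INTER_CUBIC))
```

```text
(no output)
```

View pics/c_z.png

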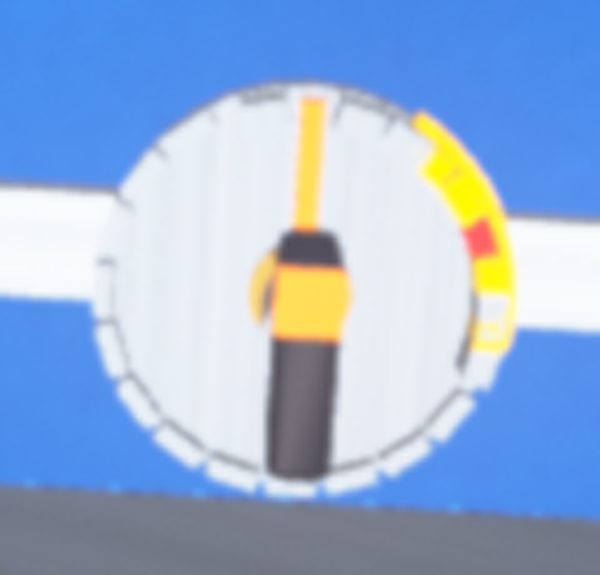

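Run:
```python
from h import *
im=cv2.imread("pics/c.png"); b=im[...].astype(int)
hsv=cv2.cvtColor(im,cv2.COLOR_BGR2HSV)
red=(b[...,2]>190)&(b[...,1]<130)&(b[...,0]<130); red[:, :310]=0; red[:,345:]=0; red[:130]=0; red[175:]=0
v,u=np.nonzero(red); print("red",len(u),u.mean(),v.mean())
or_=cv2.inRange(hsv,(10,150,150),(24,255,255))>0; or_[:120]=0; or_[160:]=0; or_[:,:283]=0; or_[:,300:]=0
v2,u2=np.nonzero(or_); print("pin",len(u2),u2.min(),u2.max(),v2.min(),v2.max())
blue=cv2.inRange(hsv,(100,120,60),(125,255,255))>0
# collar silhouette: nonblue component around, angular edge samples
th=np.radians(10.55); R=np.array([[np.cos(th),-np.sin(th)],[np.sin(th),np.cos(th)]])
def fx(uv,z): return (onplane("wrist",uv,z)[:,:2]-[.5655,.0065])@R*1000
print("red fx",fx([[u.mean(),v.mean()]],.075))
m=(v2<142); 
for z in (.067,.070): print("pin pts",fx(np.c_[u2,v2][m],z).mean(0), fx([[u2[m].mean(),v2.min()]],z))
# rim edges px
print("rim left,right,top,bot z.079",fx([[249,163],[333.2,164],[291,126.2],[291,209]],.079),)
print("rim z.064",fx([[249,163],[333.2,164],[291,126.2],[291,209]],.064),)
# handle top & posts
y=cv2.inRange(hsv,(8,150,150),(30,255,255))>0; y[:160]=0;y[181:]=0;y[:,:283]=0;y[:,302:]=0
v3,u3=np.nonzero(y); print("mark",u3.mean(),v3.mean(),fx([[u3.mean(),v3.mean()]],.130))
print("post top",fx([[407,183]],.1),"holes/bolts",fx([[481,130],[463,211.5],[4,101]],.014))
print("handle ends",fx([[290.6,205.5],[291.5,157]],.130),"handle sides", fx([[285,190],[297,190],],.13))
P=np.load("pics/c_P.npy")
for p in [(290,185),(291,170),(255,175),(275,150),(407,183),(350,163),(300,150)]: print(p,np.round(P[p[1],p[0]],4),fx([p],P[p[1],p[0],2]))
```

```text
red 21 325.6190476190476 157.57142857142858
pin 63 290 293 131 155
red fx [[ 14.02371343 -40.42063877]]
pin pts [33.12822328 -4.90532107] [[37.62728344 -4.6108324 ]]
pin pts [33.52753163 -4.8170887 ] [[37.99076463 -4.52494512]]
rim left,right,top,bot z.079 [[  4.68250855  36.79137609]
 [  8.69784512 -48.19942697]
 [ 43.67480097  -3.16077909]
 [-41.84239206  -8.72651717]]
rim z.064 [[  1.45041251  38.05052907]
 [  5.63088488 -50.43562847]
 [ 42.04631236  -3.54470912]
 [-46.9878836   -9.33934523]]
mark 291.33142857142855 169.69714285714286 [[11.89284087 -4.56995518]]
post top [[  -1.23706623 -119.02321342]] holes/bolts [[  47.0935028  -228.19682406]
 [ -54.69434107 -228.2313971 ]
 [  49.36885892  331.67536749]]
handle ends [[-21.03658178  -6.065111  ]
 [ 23.07799121  -3.98499881]] handle sides [[ -6.8296433   -0.15359332]
 [ -6.20021296 -10.80555553]]
(290, 185) [0.5646 0.002  0.1311] [[-1.67343852 -4.25906796]]
(291, 170) [0.578  0.0045 0.1312] [[11.88395637 -4.2580145 ]]
(255, 175) [0.5491 0.0352 0.065 ] [[-10.87744973  31.24544852]]
(275, 150) [0.5799 0.0208 0.0642] [[16.77114733 11.46813833]]
(407, 183) [ 0.5865 -0.1099  0.1022] [[  -0.697401   -118.22371522]]
(350, 163) [ 0.5802 -0.0666  0.0303] [[  1.08290177 -74.60824153]]
(300, 150) [ 0.5863 -0.0042  0.0654] [[ 18.52056687 -14.38238279]]
```

Emit:
{"op": "servo_tool", "data": {
  "series": [
    {"linear": [0, 0, 0], "angular": [0, 0, -0.08], "hand": 0},
    {"linear": [0, 0, 0], "angular": [0, 0, -0.124], "hand": 0},
    {"linear": [0, 0, 0], "angular": [0, 0, -0.124], "hand": 0},
    {"linear": [0, 0, 0], "angular": [0, 0, -0.124], "hand": 0},
    {"linear": [0, 0, 0], "angular": [0, 0, -0.124], "hand": 0},
    {"linear": [0, 0, 0], "angular": [0, 0, -0.124], "hand": 0},
    {"linear": [0, 0, 0], "angular": [0, 0, -0.124], "hand": 0},
    {"linear": [0, 0, 0], "angular": [0, 0, -0.124], "hand": 0},
    {"linear": [0, 0, 0], "angular": [0, 0, -0.124], "hand": 0},
    {"linear": [0, 0, 0], "angular": [0, 0, -0.124], "hand": 0},
    {"linear": [0, 0, 0], "angular": [0, 0, -0.124], "hand": 0},
    {"linear": [0, 0, 0], "angular": [0, 0, -0.124], "hand": 0},
    {"linear": [0, 0, 0], "angular": [0, 0, -0.124], "hand": 0},
    {"linear": [0, 0, 0], "angular": [0, 0, -0.124], "hand": 0},
    {"linear": [0, 0, 0], "angular": [0, 0, -0.124], "hand": 0},
    {"linear": [0, 0, 0], "angular": [0, 0, -0.124], "hand": 0},
    {"linear": [0, 0, 0], "angular": [0, 0, -0.124], "hand": 0},
    {"linear": [0, 0, 0], "angular": [0, 0, -0.124], "hand": 0},
    {"linear": [0, 0, 0], "angular": [0, 0, -0.124], "hand": 0},
    {"linear": [0, 0, 0], "angular": [0, 0, -0.124], "hand": 0}
  ]
}}

```text
time_s: 4.28
ee_pos: [0.5634, 0.0051, 0.3017]
eef_rot: [[-0.896, 0.444, -0.0], [0.444, 0.896, -0.001], [0.0, -0.001, -1.0]]
contact_force: [0.6, -0.2, 0.3]
grip_width: 0.0854
```

Emit:
{"op": "servo_tool", "data": {
  "series": [
    {"linear": [0, 0, 0], "angular": [0, 0, -0.124], "hand": 0},
    {"linear": [0, 0, 0], "angular": [0, 0, -0.124], "hand": 0},
    {"linear": [0, 0, 0], "angular": [0, 0, -0.124], "hand": 0},
    {"linear": [0, 0, 0], "angular": [0, 0, -0.124], "hand": 0},
    {"linear": [0, 0, 0], "angular": [0, 0, -0.124], "hand": 0},
    {"linear": [0, 0, 0], "angular": [0, 0, -0.024], "hand": 0},
    {"linear": [0, 0, 0], "angular": [0, 0, 0], "hand": 0}
  ]
}}

```text
time_s: 4.87
ee_pos: [0.5639, 0.0056, 0.3017]
eef_rot: [[-0.984, -0.176, -0.0], [-0.176, 0.984, -0.0], [0.0, -0.0, -1.0]]
contact_force: [0.3, -0.3, 0.5]
grip_width: 0.0852
```

```bash
python3 ov.py d
python3 - <<'E'
import cv2
im=cv2.imread("pics/d.png"); print(im.shape)
E
```

```text
[ 0.01   0.311  0.116  1.376 -0.    -0.166] [0.5639 0.0056 0.3017] [[-0.9844, -0.1757, -0.0002], [-0.1757, 0.9844, -0.0004], [0.0002, -0.0004, -1.0]] 4.8667
(420, 560, 3)
```

View pics/d_o.png

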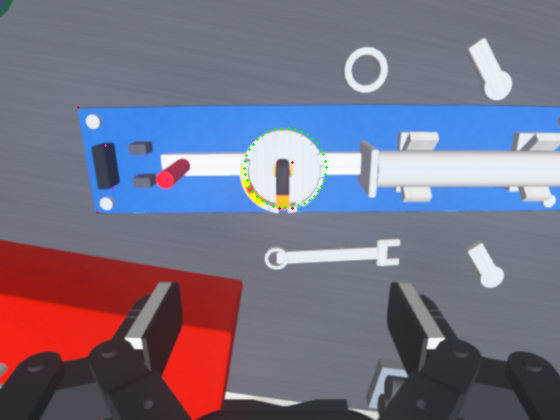

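Run:
```python
from h import *
im=cv2.imread("pics/d.png"); cv2.imwrite("pics/d_z.png",cv2.resize(im[115:225,225:345],None,fx=5,fy=5,interpolation=cv2.INTER_CUBIC))
```

```text
(no output)
```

View pics/d_z.png

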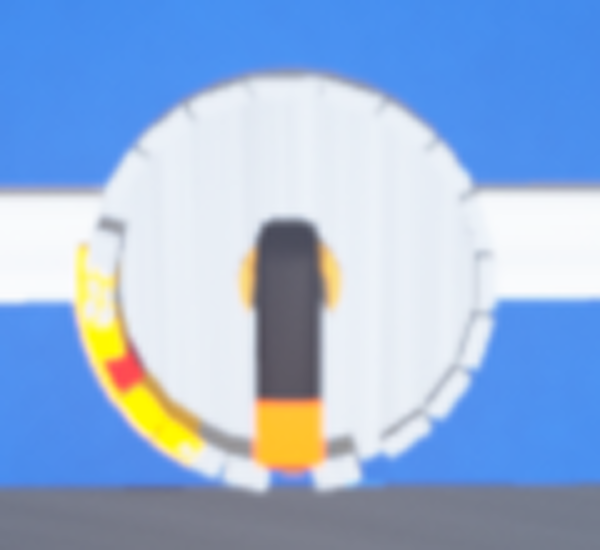

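Run:
```python
from h import *
th=np.radians(10.55); R=np.array([[np.cos(th),-np.sin(th)],[np.sin(th),np.cos(th)]])
def fx(uv,z): return np.round((onplane("wrist",uv,z)[:,:2]-[.5655,.0065])@R*1000,1).tolist()
print("red",fx([[250.2,189.2]],.075))
print("handle ends",fx([[282.7,158.8],[282.7,208.8]],.130))
print("post",fx([[165.5,180.5]],.1))
print("rim l r t b",fx([[240.2,171],[324,171],[283,129.5],[283,213]],.079))
print("bolts",fx([[92.5,121.5],[106,203.5]],.014))
P=np.load("pics/d_P.npy"); m=(P[...,2]>.125)&(P[...,2]<.14)&(abs(P[...,1])<.05)&(abs(P[...,0]-.56)<.05)
Q=(P[m][:,:2]-[.5655,.0065])@R*1000; print("handle cloud",m.sum(),Q.mean(0),Q.min(0),Q.max(0),P[m][:,2].mean())
for c in ("scene","side"):
    d=np.load(f"pics/a_{c}.npy");P=cloud(c,d);im=cv2.imread(f"pics/a_{c}.png")
    m=(P[...,2]>.118)&(P[...,2]<.14)&(abs(P[...,1])<.05)&(abs(P[...,0]-.56)<.05)
    Q=(P[m][:,:2]-[.5655,.0065])@R*1000; print(c,"handle cloud",m.sum(),Q.mean(0),Q.min(0),Q.max(0))
    v,u=np.nonzero((d>0)&(P[...,2]>.05)&(P[...,2]<.12)&(abs(P[...,1]+.11)<.05)&(abs(P[...,0]-.58)<.05))
    Q=(P[v,u][:,:2]-[.5655,.0065])@R*1000; print(c,"post cloud",len(u),Q.mean(0),Q.min(0),Q.max(0),P[v,u][:,2].max())
    print(np.min(u),np.max(u),np.min(v),np.max(v))
```

```text
red [[18.2, -37.1]]
handle ends [[-24.7, -2.3], [21.2, -2.8]]
post [[1.4, -117.1]]
rim l r t b [[-2.3, -46.2], [-1.6, 39.3], [-43.7, -2.1], [43.5, -3.0]]
bolts [[-48.7, -225.3], [52.3, -225.5]]
handle cloud 613 [-0.13827323 -2.91754942] [-20.6641228   -8.82121079] [20.83880651  3.06943168] 0.13029987113361152
scene handle cloud 86 [ 5.69985289 -0.26149329] [-19.2057955  -7.7336439] [23.72926338  4.71840331]
scene post cloud 124 [   5.14273917 -114.75521287] [  -7.78684974 -125.0000233 ] [  13.65892375 -106.51244223] 0.1037111079042724
239 246 208 226
side handle cloud 108 [-0.3131812  -0.23939691] [-21.16531739 -11.88647094] [21.12405561  6.29347408]
side post cloud 105 [  -1.45702683 -112.81372646] [  -9.58325159 -129.27215316] [   6.11483473 -104.62754175] 0.10342712355806993
269 274 184 202
```

Emit:
{"op": "servo_tool", "data": {
  "series": [
    {"linear": [-0.1, -0.1, 2.0], "angular": [0, 0, -0.008], "hand": 130},
    {"linear": [-0.07, -0.13, 3.0], "angular": [0, 0, 0], "hand": 130},
    {"linear": [0, 0, 3.0], "angular": [0, 0, 0], "hand": 130},
    {"linear": [0, 0, 2.5], "angular": [0, 0, 0], "hand": 130},
    {"linear": [0, 0, 2.0], "angular": [0, 0, 0], "hand": 130},
    {"linear": [0, 0, 1.5], "angular": [0, 0, 0], "hand": 130},
    {"linear": [0, 0, 0.5], "angular": [0, 0, 0], "hand": 130},
    {"linear": [0, 0, 0], "angular": [0, 0, 0], "hand": 130},
    {"linear": [0, 0, 0], "angular": [0, 0, 0], "hand": 130}
  ],
  "grip_force": 25
}}

```text
time_s: 5.67
ee_pos: [0.567, 0.0048, 0.1569]
eef_rot: [[-0.983, -0.186, 0.0], [-0.186, 0.983, -0.0], [-0.0, -0.0, -1.0]]
contact_force: [0.8, 0.3, 0.7]
grip_width: 0.0419
```

```bash
python3 ov.py e
```

```text
[ 0.008  0.371 -0.175  1.024 -0.    -0.179] [0.567  0.0048 0.1569] [[-0.9826, -0.1859, 0.0005], [-0.1859, 0.9826, -0.0], [-0.0005, -0.0001, -1.0]] 5.6667
```

View pics/e.png

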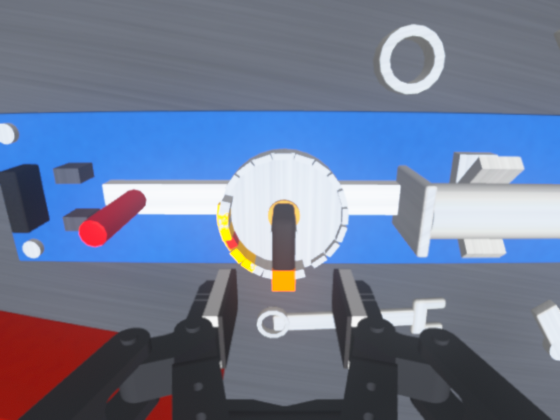

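Run:
```python
from h import *
im=cv2.imread("pics/e.png"); cv2.imwrite("pics/e_z.png",cv2.resize(im[140:300,205:365],None,fx=5,fy=5,interpolation=cv2.INTER_CUBIC)[:600*5//5*2])
P=np.load("pics/e_P.npy"); s=r.sense(); th=np.radians(10.55); R=np.array([[np.cos(th),-np.sin(th)],[np.sin(th),np.cos(th)]])
A=s["ee_pos"][:2]
m=(P[...,2]>.122)&(P[...,2]<.138)&(abs(P[...,1])<.03)&(abs(P[...,0]-.56)<.05)
v,u=np.nonzero(m); print(u.min(),u.max(),v.min(),v.max())
Q=(P[m][:,:2]-A)@R*1000; print("handle rel tcp (fixture axes)",Q.min(0),Q.max(0),Q.mean(0),P[m][:,2].mean()); 
rc=cv2.minAreaRect(Q.astype(np.float32)); print(rc)
b=im.astype(int); red=(b[...,2]>170)&(b[...,1]<110)&(b[...,0]<110)&(P[...,2]>.05); red[:200]=0;red[280:]=0;red[:,:205]=0;red[:,270:]=0
v,u=np.nonzero(red); print("red",len(u),u.mean(),v.mean(),(onplane("wrist",[[u.mean(),v.mean()]],.075)[:,:2]-A)@R*1000, P[red].mean(0))
c=(P[...,2]>.071)&(P[...,2]<.086)&(np.hypot(P[...,0]-.566,P[...,1]-.004)<.055)
Q=(P[c][:,:2]-A)@R*1000; print("crown",c.sum(),cv2.minEnclosingCircle(Q.astype(np.float32)))
c=(P[...,2]>.060)&(P[...,2]<.0675)&(np.hypot(P[...,0]-.566,P[...,1]-.004)<.055)
Q=(P[c][:,:2]-A)@R*1000; print("coll",c.sum(),cv2.minEnclosingCircle(Q.astype(np.float32)))
c=(P[...,2]>.060)&(P[...,2]<.086)&(np.hypot(P[...,0]-.566,P[...,1]-.004)<.055)
# polar map of height by angle at r 39..42
print(np.linalg.inv(r.calibration("wrist")["view"])[:3,3])
```

```text
272 295 213 291
handle rel tcp (fixture axes) [-22.02408242  -7.07756734] [19.93075241  5.03144897] [-3.26498947 -1.11602868] 0.13064859699548054
((-1.0466842651367188, -1.0524253845214844), (41.94266891479492, 12.101999282836914), 0.19216887652873993)
red 74 232.14864864864865 243.0 [[ 16.77565233 -35.7841713 ]] [ 0.59011568 -0.02720515  0.07617786]
crown 2122 ((-0.4212653636932373, -1.8295986652374268), 43.886497497558594)
coll 7970 ((-0.7012202739715576, -2.014181137084961), 44.089115142822266)
[ 0.48318444 -0.01144256  0.30057782]
```

View pics/e_z.png

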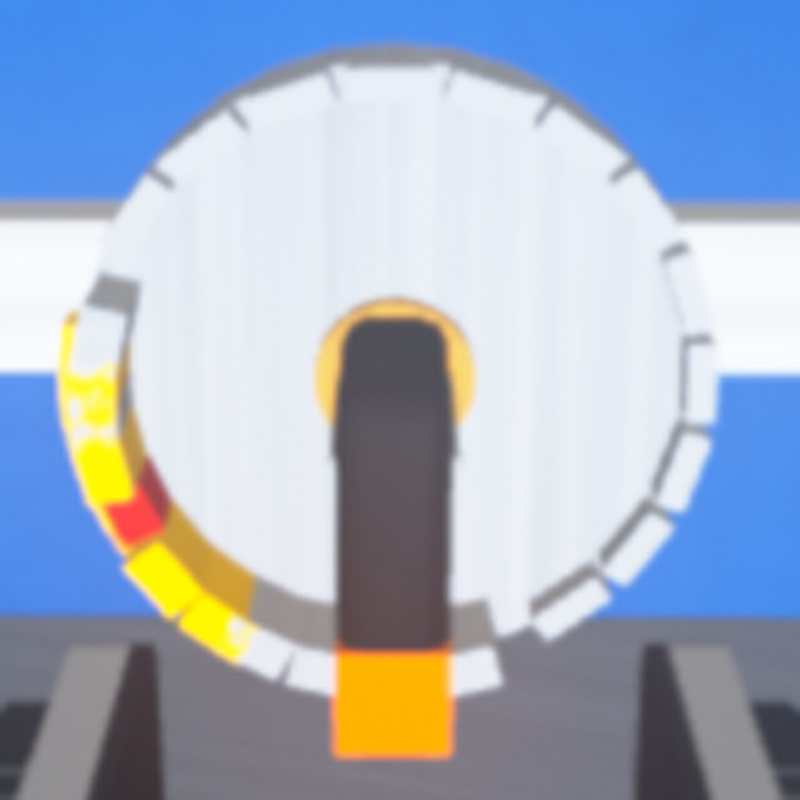

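Run:
```python
from h import *
s=r.sense(); th=np.radians(10.55); R=np.array([[np.cos(th),-np.sin(th)],[np.sin(th),np.cos(th)]]); A=s["ee_pos"][:2]
def fx(zuv,z):
    uv=np.array(zuv)/5+[205-.4,140-.4]; return (onplane("wrist",uv,z)[:,:2]-A)@R*1000
for C in ([-.6,-1.9],[-1.05,-1.05]):
    for n,p in dict(lo=[[125,565],[158,540],[140,553]],hi=[[104,505],[134,492]]).items():
        q=fx(p,.079)-C; print(C,n,np.round(np.hypot(*q.T),1),np.round(np.degrees(np.arctan2(-q[:,1],q[:,0])),1))
    q=fx([[138,515]],.075)-C; print("floor",np.hypot(*q.T),np.degrees(np.arctan2(-q[:,1],q[:,0])))
    # slot walls z .079
    q=fx([[290,685],[500,683]],.079)-C; print("tooth",np.degrees(np.arctan2(-q[:,1],q[:,0])))
```

```text
[-0.6, -1.9] lo [41.9 36.1 39.2] [57.4 58.4 57.9]
[-0.6, -1.9] hi [40.1 35.6] [69.8 70.4]
floor [37.90248987] [63.21559636]
tooth [ 18.38726173 -20.72094723]
[-1.05, -1.05] lo [42.9 37.  40.1] [57.5 58.5 58. ]
[-1.05, -1.05] hi [41.1 36.6] [69.6 70.2]
floor [38.86408215] [63.18805797]
tooth [ 19.26092318 -19.45567763]
```

Emit:
{"op": "servo_tool", "data": {
  "series": [
    {"linear": [0.1, -0.1, 0.8], "angular": [0, 0, 0], "hand": 130},
    {"linear": [0, 0, 1.2], "angular": [0, 0, 0], "hand": 130},
    {"linear": [0, 0, 1.2], "angular": [0, 0, 0], "hand": 130},
    {"linear": [0, 0, 1.2], "angular": [0, 0, 0], "hand": 130},
    {"linear": [0, 0, 1.0], "angular": [0, 0, 0], "hand": 130},
    {"linear": [0, 0, 0.6], "angular": [0, 0, 0], "hand": 150},
    {"linear": [0, 0, 0], "angular": [0, 0, 0], "hand": 190},
    {"linear": [0, 0, 0], "angular": [0, 0, 0], "hand": 195}
  ],
  "grip_force": 35
}}

```text
time_s: 6.38
ee_pos: [0.5661, 0.0038, 0.0964]
eef_rot: [[-0.982, -0.187, -0.0], [-0.187, 0.982, -0.0], [0.0, -0.0, -1.0]]
contact_force: [-1.0, -0.5, 0.6]
grip_width: 0.0201
```

```bash
python3 ov.py f
```

```text
[ 0.007  0.418 -0.273  0.881 -0.    -0.181] [0.5661 0.0038 0.0964] [[-0.9823, -0.1871, -0.0001], [-0.1871, 0.9823, -0.0], [0.0001, -0.0, -1.0]] 6.3833
```

View pics/f.png

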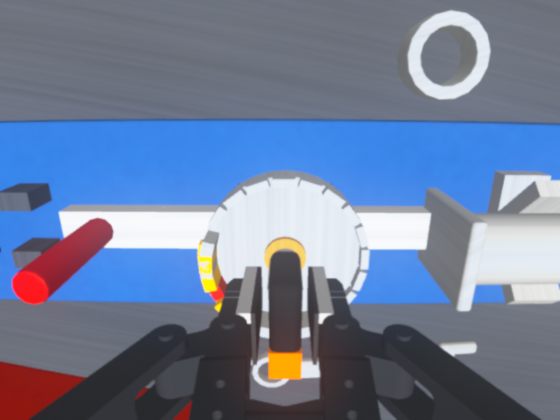

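Emit:
{"op": "servo_tool", "data": {
  "series": [
    {"linear": [0, 0, 0], "angular": [0, 0, 0], "hand": 215},
    {"linear": [0, 0, 0], "angular": [0, 0, 0], "hand": 255},
    {"linear": [0, 0, 0], "angular": [0, 0, 0], "hand": 255},
    {"linear": [0, 0, 0], "angular": [0, 0, 0], "hand": 255},
    {"linear": [0, 0, 0], "angular": [0, 0, 0], "hand": 255}
  ],
  "grip_force": 35
}}

```text
time_s: 6.85
ee_pos: [0.5667, 0.004, 0.097]
eef_rot: [[-0.982, -0.187, 0.001], [-0.187, 0.982, 0.0], [-0.002, 0.0, -1.0]]
contact_force: [-0.8, 2.1, 3.9]
grip_width: 0.0133
```

Emit:
{"op": "servo_tool", "data": {
  "series": [
    {"linear": [0, 0, -0.1], "angular": [0, 0, 0], "hand": 255},
    {"linear": [0, 0, -0.2], "angular": [0, 0, 0], "hand": 255},
    {"linear": [0, 0, -0.3], "angular": [0, 0, 0], "hand": 255},
    {"linear": [0, 0, -0.3], "angular": [0, 0, 0], "hand": 255},
    {"linear": [0, 0, -0.3], "angular": [0, 0, 0], "hand": 255},
    {"linear": [0, 0, -0.3], "angular": [0, 0, 0], "hand": 255},
    {"linear": [0, 0, -0.15], "angular": [0, 0, 0], "hand": 255},
    {"linear": [0, 0, 0], "angular": [0, 0, 0], "hand": 255},
    {"linear": [0, 0, 0], "angular": [0, 0, 0], "hand": 255}
  ]
}}

```text
time_s: 7.6
ee_pos: [0.5663, 0.004, 0.1114]
eef_rot: [[-0.982, -0.187, -0.001], [-0.187, 0.982, 0.0], [0.001, 0.0, -1.0]]
contact_force: [5.4, 1.7, -11.7]
grip_width: 0.0128
```

```bash
python3 ov.py g
python3 - <<'E'
from h import *
s=r.sense(); print(s["contact_force"],s["ft_torque"])
im,d=r.grab_frame("side"); P=cloud("side",d); np.save("pics/g_side_P.npy",P); cv2.imwrite("pics/g_side.png",cv2.resize(im[170:270,190:340],None,fx=5,fy=5,interpolation=cv2.INTER_CUBIC))
E
```

```text
[ 0.007  0.405 -0.249  0.917  0.    -0.181] [0.5663 0.004  0.1114] [[-0.9823, -0.1872, -0.0006], [-0.1872, 0.9823, 0.0003], [0.0006, 0.0004, -1.0]] 7.6
[  5.52519349   2.34319593 -11.81004446] [ 0.26064046 -1.05286869  0.00918126]
```

View pics/g.png

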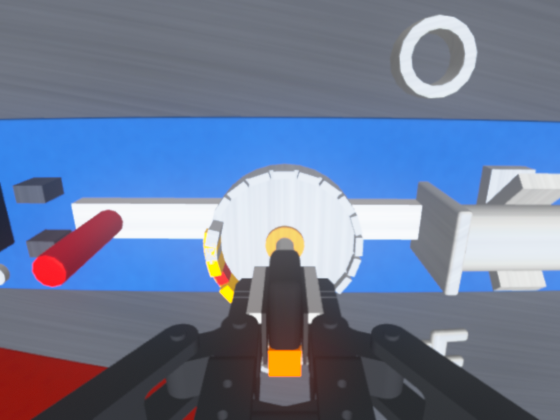

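View pics/g_side.png

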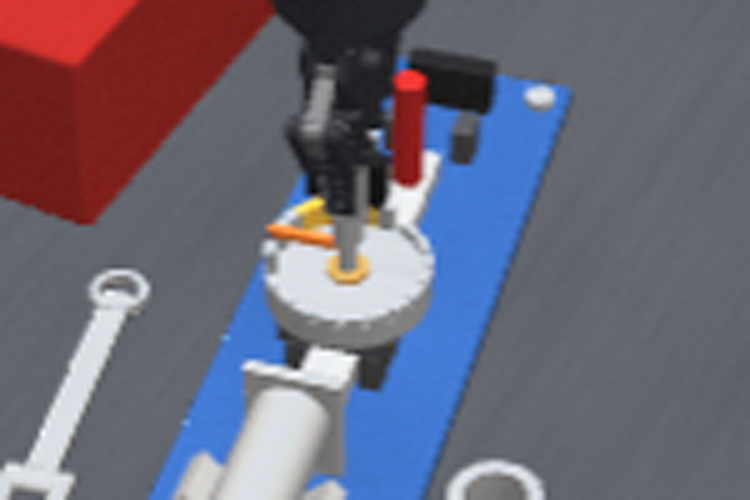

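Emit:
{"op": "servo_tool", "data": {
  "series": [
    {"linear": [-0.03, 0, -0.1], "angular": [0, 0, 0], "hand": 255},
    {"linear": [-0.02, 0, -0.08], "angular": [0, 0, 0], "hand": 255},
    {"linear": [0, 0, 0], "angular": [0, 0, 0.03], "hand": 255},
    {"linear": [0, 0, 0], "angular": [0, 0, 0.06], "hand": 255},
    {"linear": [0, 0, 0], "angular": [0, 0, 0.06], "hand": 255},
    {"linear": [0, 0, 0], "angular": [0, 0, 0.06], "hand": 255},
    {"linear": [0, 0, 0], "angular": [0, 0, 0.06], "hand": 255},
    {"linear": [0, 0, 0], "angular": [0, 0, 0], "hand": 255}
  ]
}}

```text
time_s: 8.37
ee_pos: [0.5663, 0.0042, 0.1132]
eef_rot: [[-0.997, 0.084, -0.001], [0.084, 0.997, 0.001], [0.001, 0.001, -1.0]]
contact_force: [5.0, 1.6, -12.7]
grip_width: 0.0129
```

Emit:
{"op": "servo_tool", "data": {
  "series": [
    {"linear": [0, 0, 0], "angular": [0, 0, 0.06], "hand": 255},
    {"linear": [0, 0, 0], "angular": [0, 0, 0.06], "hand": 255},
    {"linear": [0, 0, 0], "angular": [0, 0, 0.06], "hand": 255},
    {"linear": [0, 0, 0], "angular": [0, 0, 0.06], "hand": 255},
    {"linear": [0, 0, 0], "angular": [0, 0, 0.06], "hand": 255},
    {"linear": [0, 0, 0], "angular": [0, 0, 0.06], "hand": 255},
    {"linear": [0, 0, 0], "angular": [0, 0, 0.06], "hand": 255},
    {"linear": [0, 0, 0], "angular": [0, 0, 0.06], "hand": 255},
    {"linear": [0, 0, 0], "angular": [0, 0, 0.06], "hand": 255},
    {"linear": [0, 0, 0], "angular": [0, 0, 0.06], "hand": 255},
    {"linear": [0, 0, 0], "angular": [0, 0, 0.06], "hand": 255},
    {"linear": [0, 0, 0], "angular": [0, 0, 0.06], "hand": 255},
    {"linear": [0, 0, 0], "angular": [0, 0, 0.05], "hand": 255},
    {"linear": [0, 0, 0], "angular": [0, 0, 0], "hand": 255},
    {"linear": [0, 0, 0], "angular": [0, 0, 0], "hand": 255}
  ]
}}

```text
time_s: 9.62
ee_pos: [0.5666, 0.0048, 0.1132]
eef_rot: [[-0.659, 0.752, -0.001], [0.752, 0.659, 0.002], [0.002, 0.001, -1.0]]
contact_force: [5.9, 2.7, -12.4]
grip_width: 0.0126
```

```bash
python3 ov.py k
python3 - <<'E'
from h import *
s=r.sense(); print(s["contact_force"],s["ft_torque"],np.degrees(np.arctan2(s["eef_rot"][1][0],s["eef_rot"][0][0]))%360)
for c,b in (("side",(170,270,190,340)),("scene",(180,270,220,340))):
    im,d=r.grab_frame(c); cv2.imwrite(f"pics/k_{c}.png",cv2.resize(im[b[0]:b[1],b[2]:b[3]],None,fx=5,fy=5,interpolation=cv2.INTER_CUBIC))
E
```

```text
[ 0.007  0.404 -0.245  0.922  0.002  0.859] [0.5666 0.0048 0.1132] [[-0.6589, 0.7522, -0.0009], [0.7522, 0.6589, 0.0019], [0.002, 0.0006, -1.0]] 9.6167
[  4.50245893   3.42295682 -13.31928787] [ 0.73300272 -1.12824191  0.00392471] 131.2215080011232
```

View pics/k.png

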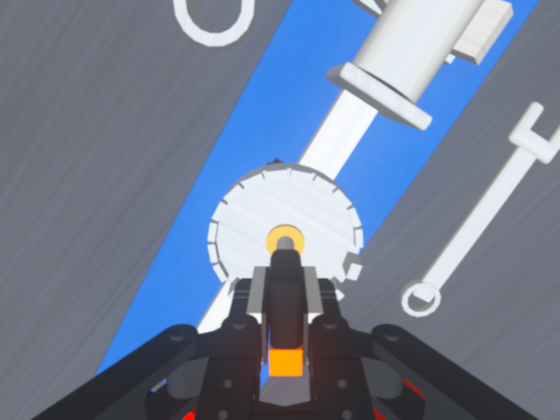

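View pics/k_side.png

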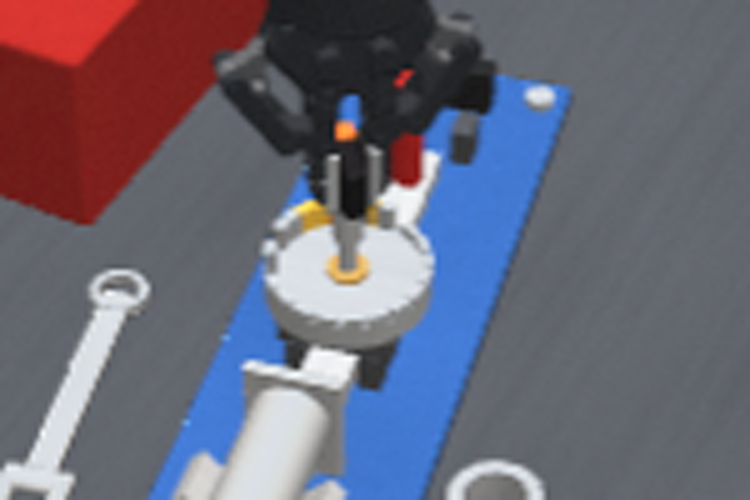

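View pics/k_scene.png

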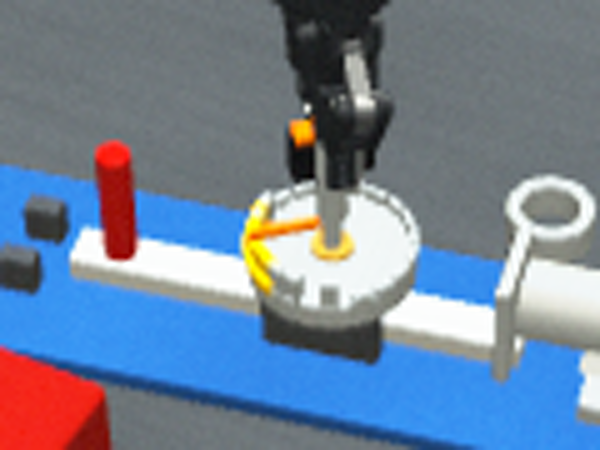

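Emit:
{"op": "servo_tool", "data": {
  "series": [
    {"linear": [0, 0, 0], "angular": [0, 0, 0.04], "hand": 255},
    {"linear": [0, 0, 0], "angular": [0, 0, 0.04], "hand": 255},
    {"linear": [0, 0, 0], "angular": [0, 0, 0], "hand": 255},
    {"linear": [0, 0, 0.1], "angular": [0, 0, 0], "hand": 255},
    {"linear": [0, 0, 0.1], "angular": [0, 0, 0], "hand": 255},
    {"linear": [0, 0, 0.05], "angular": [0, 0, 0], "hand": 255},
    {"linear": [0, 0, 0.05], "angular": [0, 0, 0], "hand": 255},
    {"linear": [0, 0, 0], "angular": [0, 0, 0], "hand": 255},
    {"linear": [0, 0, 0], "angular": [0, 0, 0], "hand": 255}
  ]
}}

```text
time_s: 10.52
ee_pos: [0.5667, 0.0049, 0.1103]
eef_rot: [[-0.597, 0.802, -0.001], [0.802, 0.597, 0.002], [0.002, 0.001, -1.0]]
contact_force: [6.1, 3.5, -12.7]
grip_width: 0.0128
```

```bash
cat > st.py <<'E'
from h import *
s=r.sense(); print(np.round(s["time_s"],2),np.round(s["ee_pos"],4),np.round(s["contact_force"],2),np.round(s["ft_torque"],3),np.degrees(np.arctan2(s["eef_rot"][1][0],s["eef_rot"][0][0]))%360)
E
python3 st.py
```

```text
10.52 [0.5667 0.0049 0.1103] [  6.07   3.46 -12.7 ] [ 0.856 -1.083  0.051] 126.64176464718106
```

Emit:
{"op": "servo_tool", "data": {
  "series": [
    {"linear": [0, 0, 0.04], "angular": [0, 0, 0], "hand": 255},
    {"linear": [0, 0, 0.04], "angular": [0, 0, 0], "hand": 255},
    {"linear": [0, 0, 0], "angular": [0, 0, 0], "hand": 255}
  ]
}}

```text
time_s: 10.77
ee_pos: [0.5668, 0.0049, 0.1096]
eef_rot: [[-0.597, 0.802, -0.001], [0.802, 0.597, 0.002], [0.002, 0.001, -1.0]]
contact_force: [5.0, 3.7, -11.9]
grip_width: 0.0126
```

```bash
python3 st.py
```

```text
10.77 [0.5668 0.0049 0.1096] [  4.98   3.73 -11.92] [ 0.709 -1.035  0.026] 126.64389423182439
```

Emit:
{"op": "servo_tool", "data": {
  "series": [
    {"linear": [0, 0, 0.04], "angular": [0, 0, 0], "hand": 255},
    {"linear": [0, 0, 0.04], "angular": [0, 0, 0], "hand": 255},
    {"linear": [0, 0, 0], "angular": [0, 0, 0], "hand": 255}
  ]
}}

```text
time_s: 11.02
ee_pos: [0.5667, 0.0049, 0.1088]
eef_rot: [[-0.597, 0.802, -0.001], [0.802, 0.597, 0.002], [0.002, 0.001, -1.0]]
contact_force: [4.6, 3.3, -12.0]
grip_width: 0.0127
```

```bash
python3 st.py
```

```text
11.02 [0.5667 0.0049 0.1088] [  4.65   3.3  -12.04] [ 0.692 -1.029  0.01 ] 126.64535939663385
```

Emit:
{"op": "servo_tool", "data": {
  "series": [
    {"linear": [0, 0, 0.05], "angular": [0, 0, 0], "hand": 255},
    {"linear": [0, 0, 0.05], "angular": [0, 0, 0], "hand": 255},
    {"linear": [0, 0, 0.03], "angular": [0, 0, 0], "hand": 255},
    {"linear": [0, 0, 0], "angular": [0, 0, 0], "hand": 255}
  ]
}}

```text
time_s: 11.35
ee_pos: [0.5667, 0.0049, 0.1076]
eef_rot: [[-0.597, 0.802, -0.001], [0.802, 0.597, 0.002], [0.002, 0.001, -1.0]]
contact_force: [4.8, 3.3, -11.0]
grip_width: 0.0128
```

```bash
python3 st.py
```

```text
11.35 [0.5667 0.0049 0.1076] [  4.8    3.35 -11.02] [ 0.73  -0.962  0.041] 126.64279816332477
```

Emit:
{"op": "servo_tool", "data": {
  "series": [
    {"linear": [0, 0, 0.05], "angular": [0, 0, 0], "hand": 255},
    {"linear": [0, 0, 0.05], "angular": [0, 0, 0], "hand": 255},
    {"linear": [0, 0, 0.0], "angular": [0, 0, 0], "hand": 255},
    {"linear": [0, 0, 0], "angular": [0, 0, 0], "hand": 255}
  ]
}}

```text
time_s: 11.68
ee_pos: [0.5668, 0.0049, 0.1072]
eef_rot: [[-0.597, 0.802, -0.0], [0.802, 0.597, 0.002], [0.002, 0.001, -1.0]]
contact_force: [4.9, 4.3, -8.5]
grip_width: 0.0127
```

```bash
python3 st.py
```

```text
11.68 [0.5668 0.0049 0.1072] [ 4.85  4.31 -8.47] [ 0.768 -0.79  -0.022] 126.64283144818833
```

Emit:
{"op": "servo_tool", "data": {
  "series": [
    {"linear": [0, 0, 0.06], "angular": [0, 0, 0], "hand": 255},
    {"linear": [0, 0, 0.06], "angular": [0, 0, 0], "hand": 255},
    {"linear": [0, 0, 0.0], "angular": [0, 0, 0], "hand": 255},
    {"linear": [0, 0, 0], "angular": [0, 0, 0], "hand": 255}
  ]
}}

```text
time_s: 12.02
ee_pos: [0.5668, 0.0049, 0.1069]
eef_rot: [[-0.597, 0.802, 0.001], [0.802, 0.597, 0.002], [0.001, 0.002, -1.0]]
contact_force: [2.5, 5.7, -3.6]
grip_width: 0.0128
```

```bash
python3 st.py
python3 - <<'E'
from h import *
for c,b in (("side",(170,270,190,340)),("scene",(180,270,220,340))):
    im,d=r.grab_frame(c); cv2.imwrite(f"pics/l_{c}.png",cv2.resize(im[b[0]:b[1],b[2]:b[3]],None,fx=5,fy=5,interpolation=cv2.INTER_CUBIC))
E
```

```text
12.02 [0.5668 0.0049 0.1069] [ 2.54  5.73 -3.58] [ 1.029 -0.44   0.012] 126.64819557125195
```

View pics/l_scene.png

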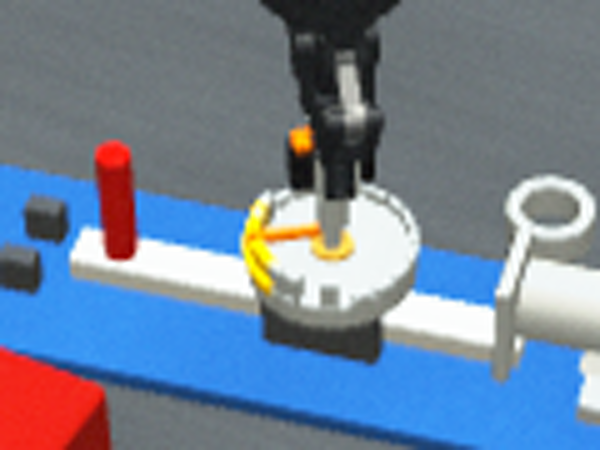

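Emit:
{"op": "servo_tool", "data": {
  "series": [
    {"linear": [0, 0, 0.04], "angular": [0, 0, 0], "hand": 255},
    {"linear": [0, 0, 0], "angular": [0, 0, 0], "hand": 205},
    {"linear": [0, 0, 0], "angular": [0, 0, 0], "hand": 180},
    {"linear": [0, 0, 0], "angular": [0, 0, 0], "hand": 140},
    {"linear": [0, 0, 0], "angular": [0, 0, 0], "hand": 120},
    {"linear": [0, 0, 0], "angular": [0, 0, 0], "hand": 120}
  ]
}}

```text
time_s: 12.62
ee_pos: [0.5663, 0.0034, 0.1062]
eef_rot: [[-0.596, 0.803, -0.0], [0.803, 0.596, -0.001], [-0.0, -0.001, -1.0]]
contact_force: [-0.2, -0.7, 0.5]
grip_width: 0.0455
```

Emit:
{"op": "servo_tool", "data": {
  "series": [
    {"linear": [0, 0, -1.0], "angular": [0, 0, 0], "hand": 120},
    {"linear": [0, 0, -2.0], "angular": [0, 0, 0], "hand": 120},
    {"linear": [0, 0, -2.5], "angular": [0, 0, 0], "hand": 120},
    {"linear": [0, 0, -2.5], "angular": [0, 0, 0], "hand": 120},
    {"linear": [0, 0, -2], "angular": [0, 0, 0], "hand": 120},
    {"linear": [0, 0, 0], "angular": [0, 0, 0], "hand": 120}
  ]
}}

```text
time_s: 13.12
ee_pos: [0.5694, 0.0037, 0.2116]
eef_rot: [[-0.596, 0.803, 0.009], [0.803, 0.596, -0.0], [-0.005, 0.007, -1.0]]
contact_force: [0.9, 0.2, 0.0]
grip_width: 0.045
```

```bash
python3 ov.py m
python3 - <<'E'
from h import *
for c,b in (("side",(170,270,190,340)),("scene",(180,270,220,340))):
    im,d=r.grab_frame(c); cv2.imwrite(f"pics/m_{c}.png",cv2.resize(im[b[0]:b[1],b[2]:b[3]],None,fx=5,fy=5,interpolation=cv2.INTER_CUBIC))
P=np.load("pics/m_P.npy"); m=(P[...,2]>.125)&(P[...,2]<.15)&(abs(P[...,1])<.03)&(abs(P[...,0]-.566)<.03)
print(m.sum(),P[m].mean(0)); Q=P[m][:,:2]*1000; print(cv2.minAreaRect(Q.astype(np.float32)))
E
```

```text
[ 0.007  0.338 -0.078  1.146 -0.     0.939] [0.5694 0.0037 0.2116] [[-0.5962, 0.8028, 0.0087], [0.8028, 0.5962, -0.0003], [-0.0055, 0.0068, -1.0]] 13.1167
1236 [0.56403948 0.00572735 0.13721902]
((565.249267578125, 4.141866683959961), (11.6103515625, 41.47083282470703), 36.31128692626953)
```

View pics/m.png

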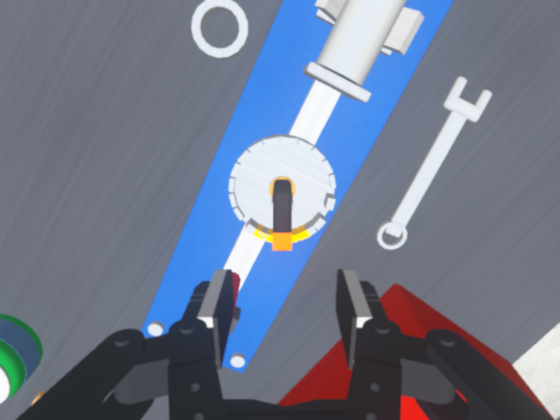

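View pics/m_scene.png

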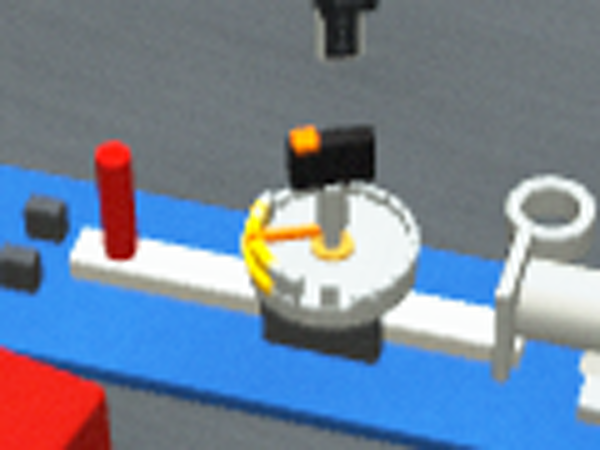

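Emit:
{"op": "servo_tool", "data": {
  "series": [
    {"linear": [0, 0, 0], "angular": [0, 0, -0.115], "hand": 120},
    {"linear": [0, 0, 0], "angular": [0, 0, -0.125], "hand": 120},
    {"linear": [0, 0, 0], "angular": [0, 0, -0.125], "hand": 120},
    {"linear": [0, 0, 0], "angular": [0, 0, -0.125], "hand": 120},
    {"linear": [0, 0, 0], "angular": [0, 0, -0.125], "hand": 120},
    {"linear": [0, 0, 0], "angular": [0, 0, -0.125], "hand": 120},
    {"linear": [0, 0, 0], "angular": [0, 0, -0.125], "hand": 120},
    {"linear": [0, 0, 0], "angular": [0, 0, -0.125], "hand": 120},
    {"linear": [0, 0, 0], "angular": [0, 0, -0.125], "hand": 120},
    {"linear": [0, -2.0, 0], "angular": [0, 0, 0], "hand": 120},
    {"linear": [0, -3.0, 0], "angular": [0, 0, 0], "hand": 120},
    {"linear": [0, -3.0, 0.5], "angular": [0, 0, 0], "hand": 120},
    {"linear": [0, -2.5, 1.0], "angular": [0, 0, 0], "hand": 120},
    {"linear": [0, -1.0, 1.0], "angular": [0, 0, 0], "hand": 120},
    {"linear": [0, 0, 1.0], "angular": [0, 0, 0], "hand": 120},
    {"linear": [0, 0, 0], "angular": [0, 0, 0], "hand": 120},
    {"linear": [0, 0, 0], "angular": [0, 0, 0], "hand": 120}
  ]
}}

```text
time_s: 14.68
ee_pos: [0.586, -0.1078, 0.1695]
eef_rot: [[-0.983, -0.183, -0.004], [-0.183, 0.983, 0.001], [0.004, 0.002, -1.0]]
contact_force: [0.8, 0.1, -0.3]
grip_width: 0.0455
```

```bash
python3 ov.py n; python3 st.py
python3 - <<'E'
from h import *
P=np.load("pics/n_P.npy"); im=cv2.imread("pics/n.png").astype(int)
red=(im[...,2]>90)&(im[...,1]<80)&(im[...,0]<80)&(np.hypot(P[...,0]-.588,P[...,1]+.108)<.03)&(P[...,2]>.096)&(P[...,2]<.108)
s=r.sense();th=np.radians(10.55); R=np.array([[np.cos(th),-np.sin(th)],[np.sin(th),np.cos(th)]])
Q=(P[red][:,:2]-s["ee_pos"][:2])@R*1000
print(red.sum(),cv2.minEnclosingCircle(Q.astype(np.float32)),Q.mean(0),P[red].mean(0))
E
```

```text
[-1.820e-01  4.140e-01 -7.200e-02  1.089e+00  1.000e-03 -3.660e-01] [ 0.586  -0.1078  0.1695] [[-0.9831, -0.183, -0.0038], [-0.183, 0.9831, 0.0014], [0.0035, 0.0021, -1.0]] 14.6833
14.73 [ 0.5867 -0.1078  0.1705] [ 0.35 -0.52  0.64] [ 0.006 -0.084  0.013] 190.57618193839485
107 ((3.618144989013672, -2.573042869567871), 6.356417655944824) [ 5.50760865 -3.09170926] [ 0.59270231 -0.10979914  0.10172743]
```

View pics/n.png

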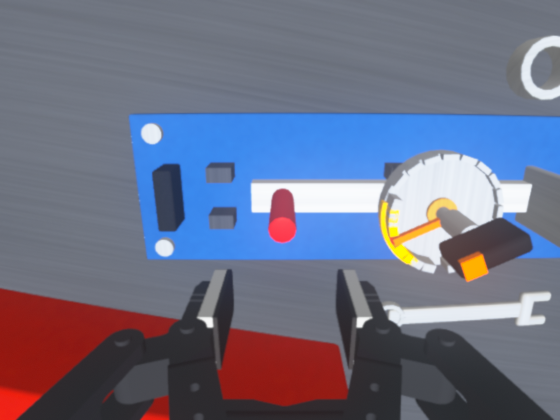

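Run:
```python
from h import *
s=r.sense();th=np.radians(10.55); R=np.array([[np.cos(th),-np.sin(th)],[np.sin(th),np.cos(th)]])
print((onplane("wrist",[[282.3,231],[282.3,219],[282.3,243]],.1)[:,:2]-s["ee_pos"][:2])@R*1000)
```

```text
[[ 2.60999397 -1.78014318]
 [-5.45760587 -1.76252471]
 [10.87151796 -1.79834495]]
```

Emit:
{"op": "servo_tool", "data": {
  "series": [
    {"linear": [-0.2, -0.15, 1.0], "angular": [0, 0, 0], "hand": 120},
    {"linear": [0, 0, 2.0], "angular": [0, 0, 0], "hand": 120},
    {"linear": [0, 0, 2.0], "angular": [0, 0, 0], "hand": 120},
    {"linear": [0, 0, 2.0], "angular": [0, 0, 0], "hand": 120},
    {"linear": [0, 0, 1.8], "angular": [0, 0, 0], "hand": 120},
    {"linear": [0, 0, 1.2], "angular": [0, 0, 0], "hand": 120},
    {"linear": [0, 0, 0.5], "angular": [0, 0, 0], "hand": 120},
    {"linear": [0, 0, 0], "angular": [0, 0, 0], "hand": 160},
    {"linear": [0, 0, 0], "angular": [0, 0, 0], "hand": 175},
    {"linear": [0, 0, 0], "angular": [0, 0, 0], "hand": 175}
  ]
}}

```text
time_s: 15.57
ee_pos: [0.5908, -0.1101, 0.0672]
eef_rot: [[-0.983, -0.183, 0.002], [-0.183, 0.983, -0.0], [-0.002, -0.001, -1.0]]
contact_force: [-0.6, -0.7, 0.1]
grip_width: 0.027
```

```bash
python3 ov.py o; python3 st.py
```

```text
[-0.184  0.496 -0.223  0.849  0.    -0.368] [ 0.5908 -0.1101  0.0672] [[-0.9832, -0.1827, 0.0021], [-0.1827, 0.9832, -0.0004], [-0.002, -0.0008, -1.0]] 15.5667
15.62 [ 0.5909 -0.1103  0.0673] [ 0.84 -0.09  0.38] [ 0.005 -0.    -0.015] 190.51416313451946
```

View pics/o.png

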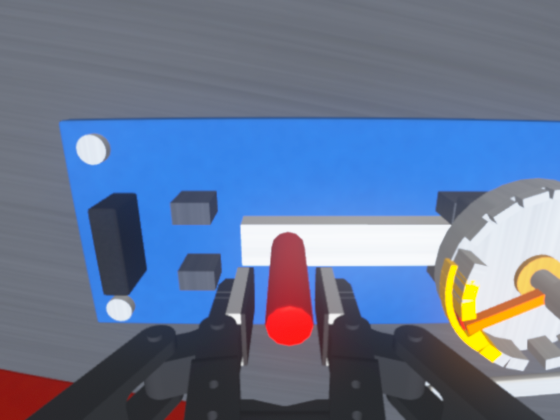

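Emit:
{"op": "servo_tool", "data": {
  "series": [
    {"linear": [0.15, 0.05, 0], "angular": [0, 0, 0], "hand": 190},
    {"linear": [0, 0, 0], "angular": [0, 0, 0], "hand": 205},
    {"linear": [0, 0, 0], "angular": [0, 0, 0], "hand": 240},
    {"linear": [0, 0, 0], "angular": [0, 0, 0], "hand": 240},
    {"linear": [0, 0, 0], "angular": [0, 0, 0], "hand": 240}
  ],
  "grip_force": 25
}}

```text
time_s: 16.03
ee_pos: [0.5889, -0.1097, 0.0672]
eef_rot: [[-0.983, -0.182, 0.002], [-0.182, 0.983, 0.001], [-0.002, 0.0, -1.0]]
contact_force: [-0.2, 1.6, 6.3]
grip_width: 0.0168
```

```bash
python3 st.py
```

```text
16.03 [ 0.5889 -0.1097  0.0672] [-0.18  1.57  6.32] [ 0.463  0.152 -0.006] 190.50812253506538
```

Emit:
{"op": "servo_tool", "data": {
  "series": [
    {"linear": [0, -0.2, 0], "angular": [0, 0, 0], "hand": 240},
    {"linear": [0, -0.4, 0], "angular": [0, 0, 0], "hand": 240},
    {"linear": [0, -0.5, 0], "angular": [0, 0, 0], "hand": 240},
    {"linear": [0, -0.5, 0], "angular": [0, 0, 0], "hand": 240},
    {"linear": [0, -0.5, 0], "angular": [0, 0, 0], "hand": 240},
    {"linear": [0, -0.5, 0], "angular": [0, 0, 0], "hand": 240},
    {"linear": [0, -0.5, 0], "angular": [0, 0, 0], "hand": 240},
    {"linear": [0, -0.5, 0], "angular": [0, 0, 0], "hand": 240},
    {"linear": [0, -0.5, 0], "angular": [0, 0, 0], "hand": 240},
    {"linear": [0, -0.5, 0], "angular": [0, 0, 0], "hand": 240},
    {"linear": [0, -0.3, 0], "angular": [0, 0, 0], "hand": 240},
    {"linear": [0, -0.1, 0], "angular": [0, 0, 0], "hand": 240},
    {"linear": [0, 0, 0], "angular": [0, 0, 0], "hand": 240}
  ]
}}

```text
time_s: 17.12
ee_pos: [0.598, -0.1588, 0.0672]
eef_rot: [[-0.983, -0.182, 0.002], [-0.182, 0.983, 0.001], [-0.002, 0.001, -1.0]]
contact_force: [-0.8, 2.5, 5.4]
grip_width: 0.0177
```

```bash
python3 st.py; python3 ov.py p
```

```text
17.12 [ 0.598  -0.1588  0.0672] [-0.83  2.5   5.39] [ 0.569  0.039 -0.026] 190.50240290759612
[-0.26   0.523 -0.174  0.873  0.002 -0.444] [ 0.598  -0.1588  0.0672] [[-0.9832, -0.1823, 0.0018], [-0.1823, 0.9832, 0.0012], [-0.0019, 0.0008, -1.0]] 17.1167
```

View pics/p.png

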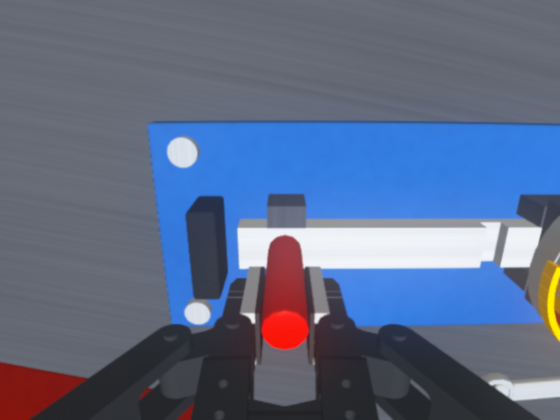

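Emit:
{"op": "servo_tool", "data": {
  "series": [
    {"linear": [0, -0.15, 0], "angular": [0, 0, 0], "hand": 240},
    {"linear": [0, -0.2, 0], "angular": [0, 0, 0], "hand": 240},
    {"linear": [0, -0.2, 0], "angular": [0, 0, 0], "hand": 240},
    {"linear": [0, -0.15, 0], "angular": [0, 0, 0], "hand": 240},
    {"linear": [0, -0.1, 0], "angular": [0, 0, 0], "hand": 240},
    {"linear": [0, -0.05, 0], "angular": [0, 0, 0], "hand": 240},
    {"linear": [0, 0, 0], "angular": [0, 0, 0], "hand": 240}
  ]
}}

```text
time_s: 17.75
ee_pos: [0.5995, -0.1668, 0.0672]
eef_rot: [[-0.983, -0.183, 0.002], [-0.183, 0.983, 0.002], [-0.002, 0.001, -1.0]]
contact_force: [-0.4, 4.2, 5.8]
grip_width: 0.0172
```

```bash
python3 st.py
```

```text
17.75 [ 0.5995 -0.1668  0.0672] [-0.41  4.2   5.81] [0.718 0.077 0.034] 190.52152224709144
```

Emit:
{"op": "servo_tool", "data": {
  "series": [
    {"linear": [0, -0.05, 0], "angular": [0, 0, 0], "hand": 240},
    {"linear": [0, -0.05, 0], "angular": [0, 0, 0], "hand": 240},
    {"linear": [0, -0.05, 0], "angular": [0, 0, 0], "hand": 240},
    {"linear": [0, 0, 0], "angular": [0, 0, 0], "hand": 240}
  ]
}}

```text
time_s: 18.08
ee_pos: [0.5996, -0.1679, 0.0672]
eef_rot: [[-0.983, -0.183, 0.002], [-0.183, 0.983, 0.002], [-0.002, 0.002, -1.0]]
contact_force: [-0.4, 4.7, 6.7]
grip_width: 0.0175
```

```bash
python3 st.py
```

```text
18.08 [ 0.5996 -0.1679  0.0672] [-0.41  4.74  6.73] [0.842 0.087 0.053] 190.53580873938984
```

Emit:
{"op": "servo_tool", "data": {
  "series": [
    {"linear": [0, -0.06, 0], "angular": [0, 0, 0], "hand": 240},
    {"linear": [0, -0.06, 0], "angular": [0, 0, 0], "hand": 240},
    {"linear": [0, 0, 0], "angular": [0, 0, 0], "hand": 240}
  ]
}}

```text
time_s: 18.33
ee_pos: [0.5997, -0.1679, 0.0672]
eef_rot: [[-0.983, -0.183, 0.001], [-0.183, 0.983, 0.005], [-0.002, 0.004, -1.0]]
contact_force: [-1.4, 6.8, 7.3]
grip_width: 0.017
```

```bash
python3 st.py; python3 ov.py q
```

```text
18.33 [ 0.5997 -0.1679  0.0672] [-1.43  6.82  7.25] [1.334 0.199 0.014] 190.56981101272416
[-0.275  0.53  -0.161  0.88   0.005 -0.46 ] [ 0.5997 -0.1679  0.0672] [[-0.983, -0.1834, 0.0013], [-0.1834, 0.983, 0.0046], [-0.0021, 0.0043, -1.0]] 18.3333
```

View pics/q.png

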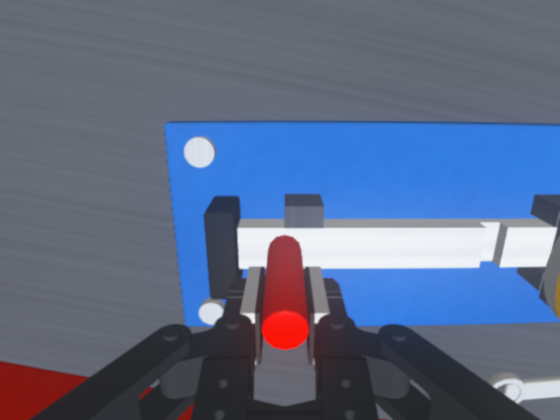

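Emit:
{"op": "servo_tool", "data": {
  "series": [
    {"linear": [0, -0.05, 0], "angular": [0, 0, 0], "hand": 240},
    {"linear": [0, 0, 0], "angular": [0, 0, 0], "hand": 240},
    {"linear": [0, 0.02, 0], "angular": [0, 0, 0], "hand": 195},
    {"linear": [0, 0, 0], "angular": [0, 0, 0], "hand": 170},
    {"linear": [0, 0, 0], "angular": [0, 0, 0], "hand": 140},
    {"linear": [0, 0, 0], "angular": [0, 0, 0], "hand": 120},
    {"linear": [0, 0, 0], "angular": [0, 0, 0], "hand": 120}
  ]
}}

```text
time_s: 18.97
ee_pos: [0.5992, -0.171, 0.0658]
eef_rot: [[-0.983, -0.182, -0.001], [-0.182, 0.983, -0.001], [0.001, -0.0, -1.0]]
contact_force: [0.4, 0.5, -0.5]
grip_width: 0.0452
```

```bash
python3 st.py; python3 ov.py q2
```

```text
18.97 [ 0.5992 -0.171   0.0658] [ 0.42  0.53 -0.54] [ 0.006 -0.064 -0.015] 190.46398732697793
[-0.278  0.532 -0.161  0.878 -0.001 -0.46 ] [ 0.5992 -0.171   0.0658] [[-0.9834, -0.1816, -0.0006], [-0.1816, 0.9834, -0.0006], [0.0007, -0.0005, -1.0]] 18.9667
```

View pics/q2.png

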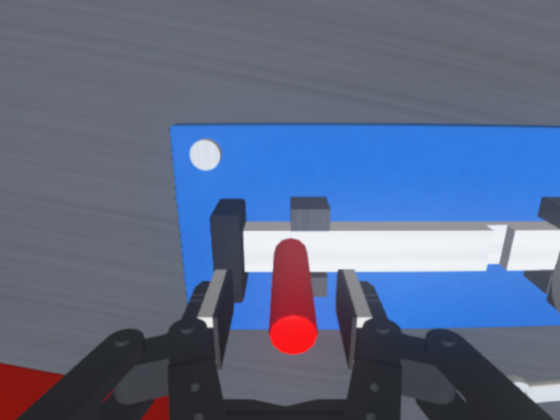

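Bar end (col 244) touches the buffer face and the fingers are clear of the post. I'll rise and check from above.

Emit:
{"op": "servo_tool", "data": {
  "series": [
    {"linear": [0, 0, -1.0], "angular": [0, 0, 0], "hand": 120},
    {"linear": [0, 0, -2.0], "angular": [0, 0, 0], "hand": 120},
    {"linear": [0, 0, -3.0], "angular": [0, 0, 0], "hand": 120},
    {"linear": [0, 0, -3.0], "angular": [0, 0, 0], "hand": 120},
    {"linear": [0, 0, -3.0], "angular": [0, 0, 0], "hand": 120},
    {"linear": [0, 1.0, -3.0], "angular": [0, 0, 0], "hand": 120},
    {"linear": [0, 1.5, -3.0], "angular": [0, 0, 0], "hand": 120},
    {"linear": [0, 1.5, -2.0], "angular": [0, 0, 0], "hand": 120},
    {"linear": [0, 0, 0], "angular": [0, 0, 0], "hand": 120},
    {"linear": [0, 0, 0], "angular": [0, 0, 0], "hand": 120}
  ]
}}

```text
time_s: 19.85
ee_pos: [0.593, -0.131, 0.2685]
eef_rot: [[-0.983, -0.183, 0.004], [-0.183, 0.983, -0.001], [-0.004, -0.002, -1.0]]
contact_force: [-0.7, 0.4, -0.0]
grip_width: 0.0454
```

```bash
python3 ov.py s; python3 ov.py s2 scene; python3 ov.py s3 side; python3 st.py
python3 - <<'E'
import cv2,numpy as np
a=cv2.imread("pics/s2.png")[170:330,140:450];b=cv2.imread("pics/a_scene.png")[170:330,140:450]
cv2.imwrite("pics/s2c.png",cv2.resize(np.vstack([b,a]),None,fx=1.8,fy=1.8))
d=np.abs(a.astype(int)-b).max(2)>60; print(cv2.connectedComponentsWithStats(d.astype(np.uint8))[2])
E
```

```text
[-0.217  0.391  0.151  1.327 -0.    -0.401] [ 0.593  -0.131   0.2685] [[-0.9831, -0.1832, 0.0041], [-0.1832, 0.9831, -0.0013], [-0.0038, -0.002, -1.0]] 19.85
[-2.180e-01  3.920e-01  1.490e-01  1.326e+00 -1.000e-03 -4.010e-01] [ 0.5922 -0.1313  0.2667] [[-0.9832, -0.1825, 0.0012], [-0.1825, 0.9832, -0.0008], [-0.001, -0.001, -1.0]] 19.9
[-0.218  0.394  0.148  1.326 -0.    -0.401] [ 0.5917 -0.1315  0.2655] [[-0.9833, -0.1821, -0.001], [-0.1821, 0.9833, -0.0002], [0.001, -0.0001, -1.0]] 19.95
20.0 [ 0.5914 -0.1315  0.2649] [ 0.03 -0.06 -0.19] [ 0.022  0.026 -0.035] 190.4729272181426
[[    0     0   310   160 48470]
 [   72    34    25    31   329]
 [  138    35    17    19   175]
 [   99    38     9    24   166]
 [  161    51     2     2     3]
 [  160    53     3     3     5]
 [  130    55    15     4    40]
 [  148    55     2     3     5]
 [  155    57     7    10    16]
 [  161    56    25    31   317]
 [  141    59     6    12    30]
 [  123    61     5     2    10]
 [  122    64     1     1     1]
 [  121    66     1     1     1]
 [  121    68     4     3     9]
 [  157    70     4     6    13]
 [  156    78     3     4    10]]
```

View pics/s.png

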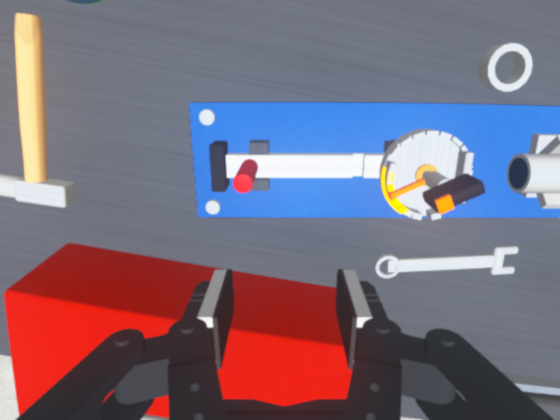

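View pics/s2c.png

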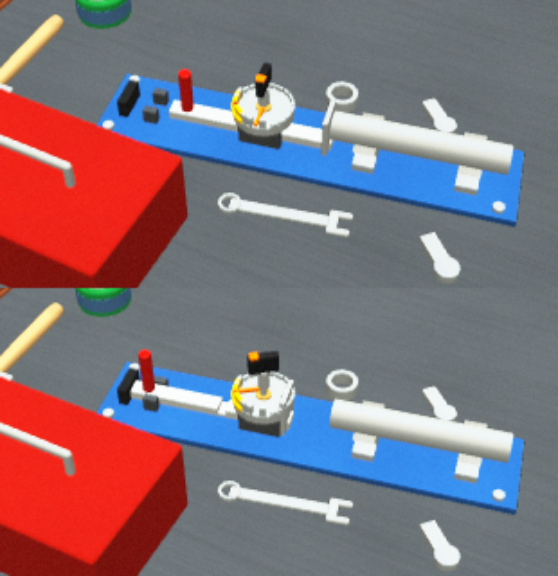

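```bash
python3 -c "
from rig import r
print(r.close_job())"
```

```text
the job is handed in; nothing more can be done
None
```

The end stop is free. The plunger is parked in the red rest notch and the stop bar is back against the rubber buffer. I handed the job in at about 20 s on the robot clock.

- **Plunger:** I lifted it about 16.5 mm and turned it 64° clockwise. I then lowered it in small steps until the notch floor took the load, about 10 mm up, and let go. It stayed up: afterwards the handle was at about 64° and its measured height matched a lift of about 10 mm.
- **Stop bar:** I drew it back about 59 to 60 mm by the red post. The tool stopped moving and the pull rose from about 4.7 to 7 N, and the wrist picture showed the bar end touching the buffer before and after I let go.
- **Last checks:** The before-and-after pictures from the scene camera changed only at the plunger and stop bar. The tube, wrench, lugs and loose collar had not moved, and the gripper was clear with no contact force.

- **What disagreed:** The first wrist pictures put the plunger axis up to 5 mm from where the fixed cameras did, and gave a notch angle of 62° to 70°. A closer view settled it at 64°, and the feel of the notch agreed.
- **Refused move:** The first move was refused because I had left out a field, so the arm did not move; I sent it again.

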